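# Crack open the rice cooker and hold its sprung lid ajar

## Robot

A 7-joint arm with a two-finger parallel gripper is mounted at the origin on the work surface. World frame = base frame: x ahead of the robot, y to its left, z up, the work surface at z = 0. Lengths are in m, angles in degrees, forces in N, time in s.
With the tool pointing down it reaches from about 0.425 to 0.875 m from the base axis. Payload 8.4 kg.
Tool frame: the origin (TCP) lies at the very end of the fingers, on their centre line; the grasp point (between the pads) lies 19 mm behind it (ctrl.grip_depth is the distance from the TCP to the grasp point, in m); z points along the fingers, x is the direction in which the jaws open and shut, and the axes are right-handed (so a half turn about z gives the same grasp; the last joint's range is limited). The gripper opens to 85 mm and grips with 20 to 120 N. Pads are 22 mm wide; open, the fingers measure 114 mm over their backs; the gripper's body (76 mm by 85 mm) begins 54 mm behind the grasp point. The pads swing forward as they close: fully open they stand 13 mm farther back than shut.
Start: joints at [62.097, 19.091, 2.286, 83.961, -0.768, 76.965, -3.352], TCP at [0.246, -0.602, 0.231] pointing down, gripper open.
Joint ranges: [-147.57, 147.57], [-21.85, 119.76], [-74.77, 79.35], [14.55, 137.4], [-85.83, 265.84], [4.83, 119.75], [-152.11, 152.11]. Speed limits (degrees/s): [127.2, 127.2, 159.86, 159.86, 180, 180, 180].

## Interface

Orientations are given as [roll, pitch, yaw] about the fixed x, y, z axes, in that order (R = Rz(yaw) Ry(pitch) Rx(roll)).
In Python, from rig import ctrl, snapshot, camera_info, recognise, regions_of, tip_of gives the robot as it stands. The module is installed in compiled form; this text tells all that it offers.
- The arm moves only by the tool jog_arm, never from a script. Its arguments are lists of equal length, an entry for each row: "xyz": the shift along the tool's x, y, z in cm, a list of three; "twist": the turn about the tool's z in rad; "hand": the opening, from 0 (shut) to 1 (fully open). In form: {"xyz": [[dx, dy, dz], ...], "twist": [twist, ...], "hand": [hand, ...]}. A call has 1 to 20 rows; each row shifts and turns the commanded pose from where the row before left it, along the tool's axes as they then stand; what a row does not reach is not made up. A row lasts 1/8 s, in which the tool goes at most 62.5 mm and 10.7 degrees, less where a joint would pass 70% of its speed; a pose out of reach is approached as far as the arm can. A call with a gripper value outside its range is refused whole. The fingers move at their own pace and stop on an object; "force" is the grip in N (left out, the last holds). Time passes only in rows, so rows that do not move let the fingers close. It gives the time, the measured TCP pose, the force and the opening at its end, in the units of the state.
- ctrl.get_state(): the state, without advancing time (a new reading comes with each control period).
- snapshot(name): name is "scene" or "top" or "wrist"; returns the picture (420x560x3 uint8, red, green, blue); there is no depth.
- camera_info(name): a dict with "fovy" (degrees; the focal length in pixels is half the picture's height over the tangent of half this angle, whatever the lens; pixels are square), "cx", "cy" (the principal point, pixels), "k1" (the pictures are not rectified: a ray, as slopes to the right and down, at radius r is drawn at 1 + k1 r^2 times it, then the intrinsics apply), "extrinsics" (4x4, takes a point from camera to world coordinates); the wrist camera has in their place "mount" (4x4, takes a point from camera to tool coordinates, whose origin is the TCP and whose axes are the tool frame's). Camera axes: x right, y up, looking along -z (the intrinsics and any distortion apply to the point x, -y, -z); pixel columns grow to the right and rows downward; lengths in m; the calibration is good to about 2 mm. A picture is of the moment at which its call begins: read the wrist's pose just before it. camera_info takes no time and is no camera call.
- ctrl.hand_in(): hands the job in, once; it reports no verdict.
Trained networks look in the newest picture that a camera, given by its name, has taken for a name from the list of things; names that differ only in an ending like _2 or _b are one class to them, and where a whole thing is asked for, a point or a joint stands for the part that bears it (a point fixed in the world has none). Each returns a list of dicts, best first, with "conf" (0 to 1); they miss things now and then, are a little off and sometimes report something else, mostly with a low value. They report only what shows in the picture. A call takes as long as a camera call.
- recognise(camera, label): "pixel" ([column, row] in pixels, amid what is visible of it).
- regions_of(camera, label): "pixels" (420x560 bool, what is visible of it) and "pixel" ([column, row] in pixels, amid what is visible of it).
- tip_of(camera, label): "pixel" ([column, row] in pixels: a listed point, or the origin of a listed thing).
The state is a dict: "clock": time; "joints": joint angles; "joint_velocities": joint speeds; "tau": joint torques, N m; "tcp_pos": TCP position; "tcp_rot": TCP orientation; "force": force on the tool from outside, world axes, zero at the start; "torque": the same for the moment, N m; "width": finger opening in m.
Only numpy, scipy, OpenCV 4.12 (cv2) and the standard library are available. Lean on these libraries where they do the work, as an engineer would, in place of code of your own. Each camera call takes 0.05 s, during which the arm holds its last target.

## Task

The rice has finished: let the steam off without the sprung lid flying open. Press the rice cooker's black catch right down with one finger and, while the catch is still down, trap the lid from above with the other finger just as it pops up; then ease the lid up, letting the catch go, until its front edge stands about 4 cm open. Finish while still holding the lid there with the finger, and leave the canister, bowl, measuring cup and paddle where they are: nothing is to be picked up.

Things in the scene. Friction and masses are not known exactly. Their poses are not given: they have to be found in the camera images.
- cooker: White round rice cooker, 236 mm across, fixed to the worktop. Origin: centre of its underside on the worktop. Its own -x is its front (nose with black control panel and catch), its +x the back (hinge), z up. The closed lid's flat top is 179 mm above the worktop; the white nose in front is 50 mm deep, 74 mm wide and 172 mm high. Carrying lugs stick out 12 mm at either side.
- catch_top (a point): Centre of the top face of the black thumb catch (26 mm front to back, 46 mm wide, standing in the nose 133 mm in front of the cooker's centre). At rest it is 195 mm above the worktop, 16 mm above the lid's top; it goes straight down 8 mm against a spring (3 N at first, about 7 N fully down), so that fully down it is still 8 mm above the closed lid. The lid is let go when the catch is about 5 mm down. Let go of, the catch springs back up.
- lid_front (a point): Middle of the lid's top front edge (moves with the lid), 106 mm in front of the cooker's centre when shut. The lid is a round disc, 234 mm across, whose top is flat within 100 mm of its middle, but for a grey steam vent cap 9 mm high that begins 50 mm behind the middle.
- lid_hinge (a point): Middle of the lid's level hinge axis, 156 mm above the worktop and 122 mm behind the cooker's centre; the line from catch_top to it gives the cooker's front-to-back direction.
- lid_angle (a joint): How far the lid is open, rad: 0 shut, 1.4 fully up; 0.1 rad lifts the front edge by 23 mm (4 cm is about 0.17). A latch holds it shut until the catch is pressed; then a spring throws it up, past 10 cm at the front in under half a second if nothing stops it; to hold it part open needs some 2 to 3 N downwards on the lid half-way between its middle and its front edge. It does not latch again by itself.
- catch_press (a joint): How far the catch is pressed down, m: 0 up, 0.008 fully down.
- lid: The lid (see lid_front). Origin: middle of the hinge axis. Its x runs backwards, z upwards when shut.
- catch: The black catch (see catch_top). Origin: centre of its top face.
- canister: Bystander: loose white jar with a wooden lid, 90 mm across, 105 mm high. Origin: centre of its underside.
- bowl: Bystander: loose blue rice bowl, 116 mm across, 55 mm high. Origin: centre of its underside.
- measure: Bystander: loose clear measuring cup, 68 mm across, 66 mm high. Origin: centre of its underside.
- paddle: Bystander: loose wooden rice paddle, 210 mm long, 64 mm across its round blade, 7 mm thick, lying on the worktop along its own x (blade to +x). Origin: on its underside near the middle.

How it is judged:
By the outcome, as a careful person would: the job done as asked, in the order asked, and still so for the second after the job is handed in, while the arm keeps its last pose, push and grip.
It also fails if it takes over 45 s, if anything falls off the work surface, if the arm or the gripper's body presses on something with over 40 N, if the wrist force passes 120 N, or if a joint passes its speed limit or range.

## Working session

There is one attempt and no reset: what is moved stays moved. The work goes in short steps, Python scripts to look and compute and a tool call to move; the robot and the scene stay as the last step left them, time stands still between calls to the robot, and variables do not carry over. Pictures are saved under pics/ and viewed, and the job is handed in when it is done.

Besides the shell and the picture viewer there is one more tool, called after "Request:" as name(argument=value, ...) on one line, values as JSON. jog_arm: Moves the arm, as the interface text tells. Its arguments: {"type":"object","properties":{"xyz":{"type":"array","items":{"type":"array","items":{"type":"number"}}},"twist":{"type":"array","items":{"type":"number"}},"hand":{"type":"array","items":{"type":"number"}},"force":{"type":"number"}},"required":["xyz","twist","hand"]}

```bash
mkdir -p pics
cat > h.py <<'E'
import numpy as np, cv2
from scipy.spatial.transform import Rotation as R
from rig import ctrl, snapshot, camera_info, recognise, regions_of, tip_of
def save(n,im): cv2.imwrite('pics/'+n+'.png',im[:,:,::-1])
def ray(cam,px,st=None):
    c=camera_info(cam); f=210/np.tan(np.radians(c['fovy'])/2)
    u=np.array([(px[0]-c['cx'])/f,(px[1]-c['cy'])/f]); s=u.copy()
    for _ in range(20): s=u/(1+c['k1']*(s@s))
    d=np.array([s[0],-s[1],-1.])
    if 'extrinsics' in c: E=np.array(c['extrinsics'])
    else:
        T=np.eye(4); T[:3,:3]=R.from_euler('xyz',st['tcp_rot'],degrees=True).as_matrix(); T[:3,3]=st['tcp_pos']; E=T@np.array(c['mount'])
    return E[:3,3],E[:3,:3]@d
def atz(cam,px,z,st=None):
    o,d=ray(cam,px,st); return o+d*(z-o[2])/d[2]
E
python3 - <<'E'
from h import *
print(ctrl.get_state())
for c in ['scene','top']:
    save(c+'0',snapshot(c))
    for l,z in [('catch_top',.195),('lid_front',.179),('lid_hinge',.156),('cooker',0),('canister',0),('bowl',0),('measure',0),('paddle',0)]:
        r=tip_of(c,l)[:2]
        for q in r: print(c,l,np.round(q['pixel']),round(q['conf'],2),atz(c,q['pixel'],z).round(4))
E
```

```text
{'clock': 0.0, 'joints': array([62.09687449, 19.13356529,  2.28330019, 84.01077648, -0.76614944,
       76.96415469, -3.34915293]), 'joint_velocities': array([-0.05202383,  0.06195924,  0.05453687,  0.00553614, -0.01475834,
       -0.03040398, -0.00931709]), 'tau': array([-5.31816750e-04, -6.58550191e+01,  1.36499986e+00, -4.05575430e+01,
        1.68875617e-02,  1.22335029e-02, -2.36331675e-05]), 'tcp_pos': array([ 0.24560925, -0.60132907,  0.23040298]), 'tcp_rot': array([ 1.79992453e+02,  9.29869416e-02, -6.77773597e+01]), 'force': array([ 0.08835227, -0.74752101, -0.46278291]), 'torque': array([-0.02627682, -0.03031497,  0.00913824]), 'width': 0.08535706472475953}
scene catch_top [279. 170.] 0.55 [0.506  0.0648 0.195 ]
scene lid_front [283. 184.] 0.75 [0.5367 0.0621 0.179 ]
scene lid_front [278. 171.] 0.7 [0.4964 0.0666 0.179 ]
scene lid_hinge [300. 273.] 0.68 [0.7472 0.0111 0.156 ]
scene canister [355. 216.] 0.91 [0.5761 0.2571 0.    ]
scene bowl [372. 260.] 0.75 [0.7102 0.2314 0.    ]
scene measure [204. 285.] 0.78 [ 0.6159 -0.1709  0.    ]
scene paddle [217. 205.] 0.62 [ 0.4046 -0.0688  0.    ]
top catch_top [278. 235.] 0.84 [0.4986 0.0739 0.195 ]
top lid_front [287. 218.] 0.9 [0.5309 0.0564 0.179 ]
top lid_hinge [203. 150.] 0.65 [0.671  0.2192 0.156 ]
top lid_hinge [309. 109.] 0.62 [0.7485 0.0087 0.156 ]
top cooker [311. 108.] 0.21 [ 0.8036 -0.0028  0.    ]
top canister [196. 209.] 0.74 [0.5749 0.264  0.    ]
top bowl [204. 150.] 0.68 [0.7115 0.2443 0.    ]
top bowl [391. 187.] 0.38 [ 0.6141 -0.1803  0.    ]
top measure [388. 184.] 0.92 [ 0.6211 -0.1722  0.    ]
top paddle [341. 278.] 0.85 [ 0.4123 -0.0593  0.    ]
```

View pics/top0.png

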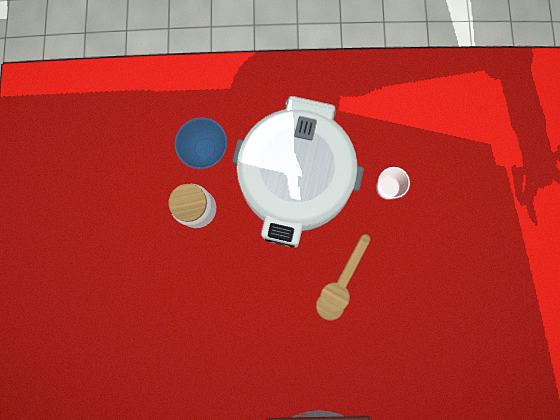

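View pics/scene0.png

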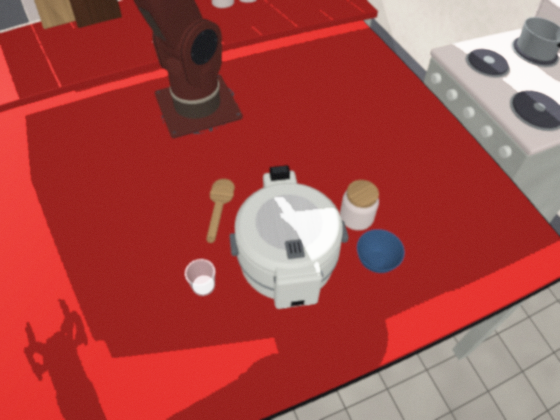

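Run:
```python
from h import *
im=snapshot('top'); 
for l,z in [('catch',.195),('catch_top',.195),('lid',.179),('cooker',.1)]:
  for c in ['top','scene']:
    if c=='scene': snapshot(c)
    else: snapshot(c)
    for q in regions_of(c,l)[:1]:
        print(c,l,q['conf'],q['pixels'].sum(),q['pixel'],atz(c,q['pixel'],z).round(4))
```

```text
top catch 0.79 355 [281.6, 233.9] [0.4998 0.0669 0.195 ]
scene catch 0.78 276 [276.5, 173.2] [0.5142 0.0559 0.195 ]
top catch_top 0.93 355 [280.3, 231.8] [0.5037 0.0692 0.195 ]
scene catch_top 0.66 288 [280.1, 174.2] [0.52   0.0623 0.195 ]
top lid 0.93 11397 [296.4, 162.9] [0.6354 0.0362 0.179 ]
scene lid 0.75 7946 [288.7, 227.6] [0.6502 0.0268 0.179 ]
top cooker 0.98 13121 [296.4, 171.1] [0.6356 0.0354 0.1   ]
scene cooker 0.7 11283 [288.4, 239.3] [0.6319 0.0368 0.1   ]
```

The top picture shows the catch at about (281,232), the lid centre at (296,165) and the hinge block at (309,105). In the scene view the catch is at (280,173). The cooker's front-to-back axis is at about -13.6° yaw. I'll raise the arm and turn it first, then traverse.

Request:
jog_arm(xyz=[[0,0,-2],[0,0,-2],[0,0,-2],[0,0,-2],[0,0,-2],[0,0,-2],[0,0,0]], twist=[-0.158,-0.158,-0.158,-0.158,-0.158,-0.158,0], hand=[1,1,1,1,1,1,1])

```text
clock: 2.62
tcp_pos: [0.2459, -0.6023, 0.3529]
tcp_rot: [179.9, -0.1, -13.5]
force: [-0.5, -0.5, -0.6]
width: 0.0854
```

Request:
jog_arm(xyz=[[0.8,-3.5,0],[0.8,-4,0],[0.8,-4,0],[0.8,-4,0],[0.8,-4,0],[0.8,-4,0],[0.8,-4,0],[0.8,-4,0],[0.8,-4,0],[0.8,-4,0],[0.8,-4,0],[0.8,-4,0],[0.8,-4,0],[0.8,-4,0],[0.8,-4,0],[0.8,-4,0],[0.8,-4,0],[0.7,-4,0],[0,0,0]], twist=[0,0,0,0,0,0,0,0,0,0,0,0,0,0,0,0,0,0,0], hand=[1,1,1,1,1,1,1,1,1,1,1,1,1,1,1,1,1,1,1])

```text
clock: 5.0
tcp_pos: [0.5512, 0.0639, 0.3499]
tcp_rot: [-179.9, 0.1, -13.4]
force: [-0.7, 0.2, -0.5]
width: 0.0854
```

Run:
```python
from h import *
st=ctrl.get_state(); print(st['clock'],st['tcp_pos'],st['tcp_rot'],st['force'])
save('w1',snapshot('wrist')); print(camera_info('wrist'))
for l,z in [('catch_top',.195),('lid_front',.179),('lid_hinge',.156)]:
    for q in tip_of('wrist',l)[:2]: print(l,q['pixel'],round(q['conf'],2),atz('wrist',q['pixel'],z,st).round(4))
for q in regions_of('wrist','catch')[:2]: print('catch',q['pixel'],q['conf'],q['pixels'].sum(),atz('wrist',q['pixel'],.195,st).round(4))
```

```text
5.0 [0.5511777  0.06387028 0.34992701] [-1.79916843e+02  1.21660928e-01 -1.33713903e+01] [-0.70428461  0.19782732 -0.4865741 ]
{'fovy': 58.2603580119133, 'cx': 286.030780801645, 'cy': 211.7283472962957, 'k1': -0.09762337973568046, 'mount': array([[ 9.99999168e-01, -1.27043731e-03, -2.25532667e-04,
        -4.63667907e-04],
       [-1.28076768e-03, -9.56122272e-01, -2.92965118e-01,
        -7.49470234e-02],
       [ 1.56557012e-04,  2.92965163e-01, -9.56123103e-01,
        -1.42854549e-01],
       [ 0.00000000e+00,  0.00000000e+00,  0.00000000e+00,
         1.00000000e+00]])}
catch_top [231.2, 202.6] 0.75 [0.5047 0.0664 0.195 ]
lid_front [262.2, 196.0] 0.79 [0.5289 0.0621 0.179 ]
lid_front [503.0, 197.1] 0.2 [0.7367 0.0126 0.179 ]
lid_hinge [506.4, 194.3] 0.79 [0.7526 0.0055 0.156 ]
catch [233.0, 198.2] 0.72 1984 [0.5071 0.0697 0.195 ]
```

View pics/w1.png

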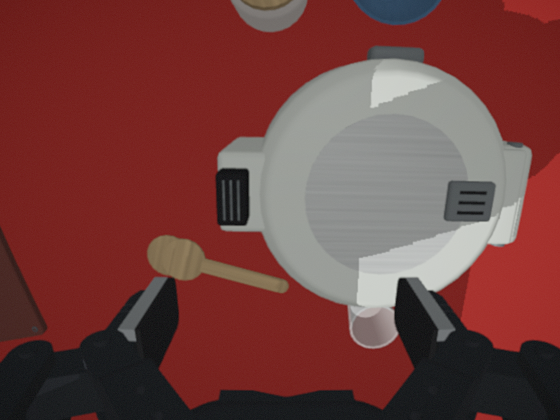

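The wrist picture shows the catch top at (233,197), the lid centre near (383,182) and the vent at (470,201), which agrees with the networks. I'll align the −x finger over the catch and descend to just above it.

Request:
jog_arm(xyz=[[0.2,0.3,1.5],[0.2,0.4,2.5],[0,0,2.5],[0,0,2.5],[0,0,2],[0,0,2],[0,0,1],[0,0,0.8],[0,0,0],[0,0,0]], twist=[0.01,0,0,0,0,0,0,0,0,0], hand=[1,1,1,1,1,1,1,1,1,1])

```text
clock: 6.5
tcp_pos: [0.5539, 0.0526, 0.2039]
tcp_rot: [-180.0, -0.0, -14.0]
force: [-0.1, -0.2, -0.3]
width: 0.0853
```

Run:
```python
from h import *
st=ctrl.get_state(); print(st['clock'],st['tcp_pos'],st['tcp_rot'],st['force'])
w=snapshot('wrist'); save('w2',w)
s=snapshot('scene'); save('s2',cv2.resize(s[110:310,180:400],None,fx=3,fy=3)[:600])
```

```text
6.5 [0.55387193 0.05262957 0.20390061] [-1.79984059e+02 -4.64968074e-02 -1.40446589e+01] [-0.05510915 -0.1588074  -0.28488433]
```

View pics/w2.png

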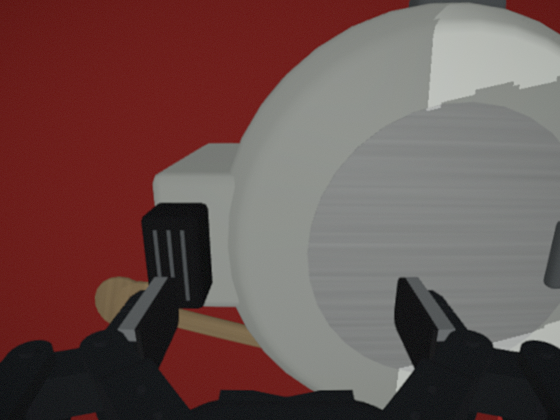

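View pics/s2.png

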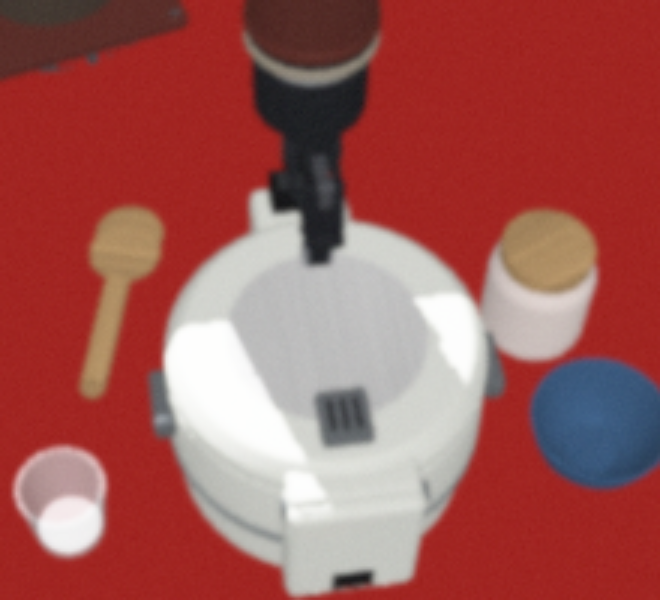

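Run:
```python
from h import *
st=ctrl.get_state()
M=R.from_euler('xyz',st['tcp_rot'],degrees=True).as_matrix()
for px in [(145,215),(150,205),(205,203),(210,210),(208,305),(150,212),(198,205),(170,265),(160,305)]:
    p=atz('wrist',px,.195,st); print(px,p.round(4),(M.T@(p-st['tcp_pos'])).round(4))
# project finger points
c=camera_info('wrist'); f=210/np.tan(np.radians(c['fovy'])/2); m=np.linalg.inv(np.array(c['mount']))
for t in [(-.0425,-.011,-.013),(-.0425,.011,-.013),(-.0425,-.011,0),(-.057,-.011,-.013),(.0425,-.011,-.013),(.057,-.011,-.013)]:
    q=m@np.array([*t,1]); s=np.array([q[0],-q[1]])/-q[2]; s=s*(1+c['k1']*(s@s)); print(t,(s*f+[c['cx'],c['cy']]).round())
snapshot('wrist')
for l in ['catch_top']:
    for q in tip_of('wrist',l)[:2]:
        p=atz('wrist',q['pixel'],.195,st);print(l,q['pixel'],q['conf'],p,M.T@(p-st['tcp_pos']))
```

```text
(145, 215) [0.5014 0.0935 0.195 ] [-0.0608 -0.0269  0.0089]
(150, 205) [0.5051 0.0972 0.195 ] [-0.0582 -0.0314  0.0089]
(205, 203) [0.5283 0.0923 0.195 ] [-0.0345 -0.0322  0.0089]
(210, 210) [0.5294 0.0888 0.195 ] [-0.0325 -0.0292  0.0089]
(208, 305) [0.5146 0.0454 0.195 ] [-0.0363  0.0166  0.0089]
(150, 212) [0.504  0.0943 0.195 ] [-0.0585 -0.0283  0.0089]
(198, 205) [0.5251 0.0922 0.195 ] [-0.0375 -0.0314  0.0089]
(170, 265) [0.5042 0.0688 0.195 ] [-0.0521 -0.0036  0.0089]
(160, 305) [0.4926 0.0505 0.195 ] [-0.0589  0.0169  0.0089]
(-0.0425, -0.011, -0.013) [176. 272.]
(-0.0425, 0.011, -0.013) [181. 321.]
(-0.0425, -0.011, 0) [185. 258.]
(-0.057, -0.011, -0.013) [139. 271.]
(0.0425, -0.011, -0.013) [398. 272.]
(0.057, -0.011, -0.013) [435. 272.]
catch_top [173.3, 267.3] 0.93 [0.50529098 0.06733775 0.195     ] [-0.05070023 -0.00245139  0.00886366]
```

Request:
jog_arm(xyz=[[0,-0.4,0.5],[0,0,0.5],[0,0,0.4],[0,0,0.2],[0,0,0.2],[0,0,0.2],[0,0,0]], twist=[0,0,0,0,0,0,0], hand=[1,1,1,1,1,1,1])

```text
clock: 7.58
tcp_pos: [0.5545, 0.0564, 0.1832]
tcp_rot: [-180.0, 0.0, -14.0]
force: [0.6, -0.2, -0.4]
width: 0.0854
```

Request:
jog_arm(xyz=[[0,0,0.2],[0,0,0.2],[0,0,0]], twist=[0,0,0], hand=[1,1,1])

```text
clock: 7.95
tcp_pos: [0.5547, 0.0565, 0.1796]
tcp_rot: [-180.0, -0.0, -14.0]
force: [0.2, 0.3, 2.7]
width: 0.0856
```

Contact with the catch is at TCP z of about 0.180. Now I'll press it.

Request:
jog_arm(xyz=[[0,0,0.2],[0,0,0.2],[0,0,0.2],[0,0,0.15],[0,0,0.1],[0,0,0]], twist=[0,0,0,0,0,0], hand=[1,1,1,1,1,1])

```text
clock: 8.7
tcp_pos: [0.5549, 0.0565, 0.1736]
tcp_rot: [180.0, -0.1, -14.0]
force: [-10.6, -2.9, 28.0]
width: 0.0854
```

Run:
```python
from h import *
st=ctrl.get_state(); print(st['clock'],st['tcp_pos'],st['force'],st['torque'])
w=snapshot('wrist'); save('w3',w)
```

```text
8.7 [0.55486985 0.05652651 0.17364419] [-10.60017385  -2.89760945  27.99508206] [-0.33805878  3.06303062  0.20658704]
```

View pics/w3.png

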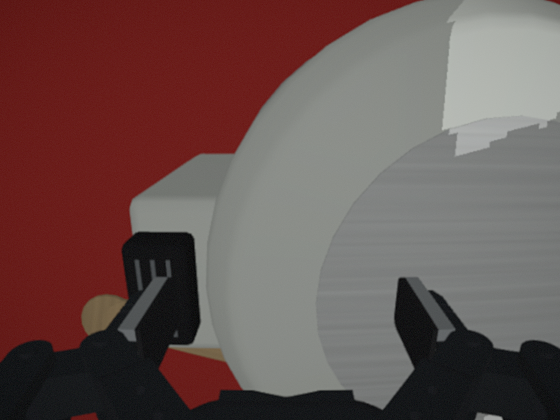

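Run:
```python
from h import *
st=ctrl.get_state(); print(st['clock'],st['tcp_pos'],st['force'])
a=snapshot('scene'); save('s3',cv2.resize(a[160:310,220:360],None,fx=4,fy=4))
```

```text
8.75 [0.55486073 0.05653688 0.17367244] [-9.00596007 -2.93896553 28.96269512]
```

View pics/s3.png

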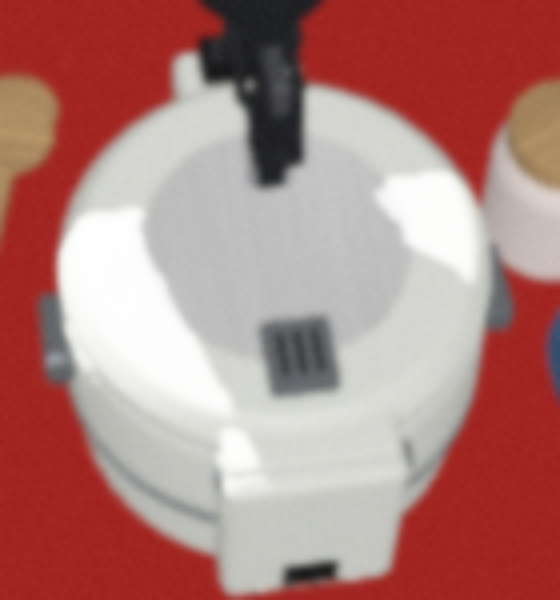

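The catch is bottomed: the force rises against its stop and the lid finger is on the lid. Next I'll ease up slowly.

Request:
jog_arm(xyz=[[0,0,-0.1],[0,0,-0.1],[0,0,-0.1],[0,0,-0.1],[0,0,-0.1],[0,0,-0.1],[0,0,-0.1],[0,0,-0.1],[0,0,-0.1],[0,0,-0.1],[0,0,-0.1],[0,0,-0.1],[0,0,-0.1],[0,0,-0.1],[0,0,0]], twist=[0,0,0,0,0,0,0,0,0,0,0,0,0,0,0], hand=[1,1,1,1,1,1,1,1,1,1,1,1,1,1,1])

```text
clock: 10.68
tcp_pos: [0.5546, 0.0564, 0.1849]
tcp_rot: [-180.0, -0.0, -14.0]
force: [2.2, -0.6, 2.2]
width: 0.0853
```

Run:
```python
from h import *
st=ctrl.get_state(); print(st['clock'],st['tcp_pos'],st['force'],st['torque'])
a=snapshot('scene'); save('s4',cv2.resize(a[160:310,220:360],None,fx=4,fy=4))
save('w4',snapshot('wrist'))
```

```text
10.675 [0.55461561 0.05638657 0.1848752 ] [ 2.2138945  -0.55019687  2.23869979] [-0.07946297 -0.46747242  0.00179748]
```

View pics/s4.png

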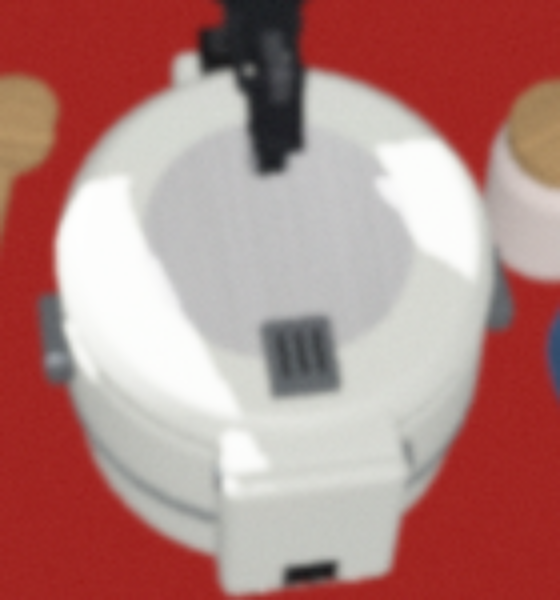

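View pics/w4.png

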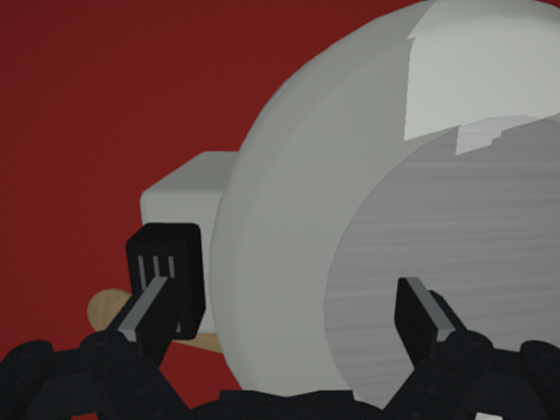

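The lid is trapped and following the finger up (2.2 N on the lid finger, catch clear). About 9 mm more.

Request:
jog_arm(xyz=[[0,0,-0.1],[0,0,-0.1],[0,0,-0.1],[0,0,-0.1],[0,0,-0.1],[0,0,-0.1],[0,0,-0.1],[0,0,-0.1],[0,0,-0.1],[0,0,0],[0,0,0],[0,0,0]], twist=[0,0,0,0,0,0,0,0,0,0,0,0], hand=[1,1,1,1,1,1,1,1,1,1,1,1])

```text
clock: 12.28
tcp_pos: [0.5545, 0.0565, 0.1938]
tcp_rot: [-180.0, 0.0, -14.0]
force: [2.4, -0.6, 1.8]
width: 0.0851
```

Run:
```python
from h import *
st=ctrl.get_state(); print(st['clock'],st['tcp_pos'],st['force'],st['torque'])
a=snapshot('scene'); save('s5',cv2.resize(a[160:310,220:360],None,fx=4,fy=4))
H=np.array([.7525,.007,.156])
ax=np.array([np.cos(np.radians(-14)),np.sin(np.radians(-14)),0])
# predicted lid_front pixel vs angle
def proj(c,p):
    k=camera_info(c); f=210/np.tan(np.radians(k['fovy'])/2); q=np.linalg.inv(np.array(k['extrinsics']))@np.array([*p,1]); s=np.array([q[0],-q[1]])/-q[2]; s=s*(1+k['k1']*(s@s)); return s*f+[k['cx'],k['cy']]
cat=np.array([.505,.0685,.195]); H=cat+ax*.255; H[2]=.156
for th in [0,.12,.15,.17,.2]:
    p=H-ax*(.228*np.cos(th)-.023*np.sin(th))+np.array([0,0,.228*np.sin(th)+.023*np.cos(th)])
    t=H-ax*(.239*np.cos(th)-.018*np.sin(th))+np.array([0,0,.239*np.sin(th)+.018*np.cos(th)])
    print(th,proj('scene',p).round(1),proj('top',p).round(1),'rim',proj('scene',t).round(1),p)
for c in ['scene','top']:
    im=snapshot(c); save(c+'5',im)
    for q in tip_of(c,'lid_front')[:2]: print(c,q['pixel'],q['conf'])
    for q in tip_of(c,'catch_top')[:1]: print(c,'catch',q['pixel'],q['conf'])
```

```text
12.275 [0.55449492 0.0564744  0.19380269] [ 2.42751839 -0.62880756  1.78696491] [-0.06793556 -0.35112613  0.00447389]
0 [281.8 182.3] [284.  217.7] rim [281. 180.] [0.53119798 0.06196811 0.179     ]
0.12 [282.3 176.1] [284.4 213.8] rim [281.5 173.2] [0.53546051 0.06090534 0.20612898]
0.15 [282.5 174.7] [284.5 212.5] rim [281.6 171.7] [0.53701711 0.06051724 0.21281363]
0.17 [282.6 173.8] [284.6 211.6] rim [281.8 170.7] [0.53816264 0.06023163 0.21724203]
0.2 [282.8 172.5] [284.8 210.1] rim [281.9 169.2] [0.54004147 0.05976318 0.22383814]
scene [284.7, 176.3] 0.72
scene catch [277.1, 169.5] 0.62
top [388.7, 183.7] 0.65
top [309.0, 106.6] 0.41
```

View pics/s5.png

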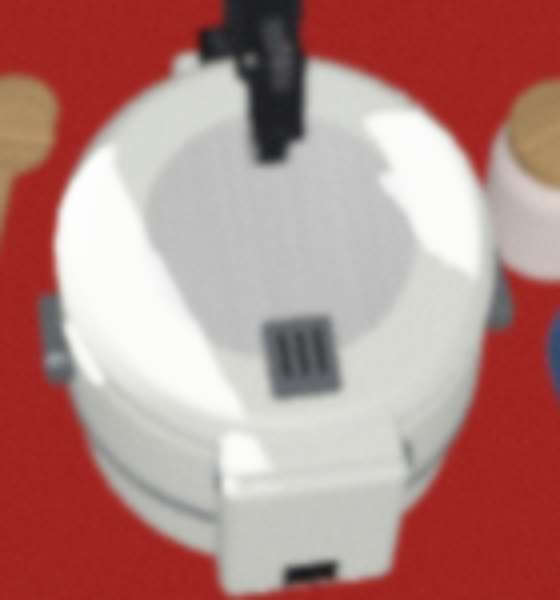

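View pics/scene5.png

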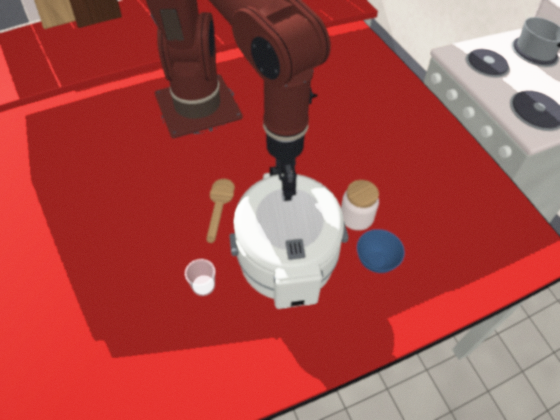

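```bash
python3 - <<'E'
import cv2,numpy as np
a=cv2.imread('pics/scene0.png').astype(float); b=cv2.imread('pics/scene5.png').astype(float)
# rim against red cloth: green channel jump; columns away from nose
for c in [258,262,266,306,310,314]:
    r=[]
    for im in (a,b):
        g=im[150:215,c-1:c+2,1].mean(1); i=np.where(g>90)[0][0]; r.append(150+i-1+(90-g[i-1])/(g[i]-g[i-1]))
    print(c,np.round(r,2),round(r[0]-r[1],2))
E
cat > p.py <<'E'
from h import *
k=camera_info('scene'); f=210/np.tan(np.radians(k['fovy'])/2); Ei=np.linalg.inv(np.array(k['extrinsics']))
an=np.radians(-14); ax=np.array([np.cos(an),np.sin(an),0]); ay=np.array([-np.sin(an),np.cos(an),0]); ez=np.array([0,0,1.])
H=np.array([.505,.0685,0])+ax*.255+ez*.156
def rim(th):
    t=np.linspace(0,2*np.pi,2000); best=None
    xs=-.122+.117*np.cos(t); y=.117*np.sin(t); z=.012  # rim height guess
    P=H+np.outer(xs*np.cos(th)+z*np.sin(th),ax)+np.outer(y,ay)+np.outer(-xs*np.sin(th)+z*np.cos(th),ez)
    q=np.c_[P,np.ones(2000)]@Ei.T; s=np.c_[q[:,0],-q[:,1]]/-q[:,2:3]; s=s*(1+k['k1']*(s**2).sum(1,keepdims=True)); return s*f+[k['cx'],k['cy']]
def top(th,c):
    p=rim(th); m=abs(p[:,0]-c)<1; return p[m,1].min()
for c in [258,262,266,306,310,314]: print(c,[round(top(0,c),1)]+[round(top(0,c)-top(t,c),2) for t in (.14,.16,.17,.18,.2)])
E
python3 p.py
```

```text
258 [189.17 180.44] 8.73
262 [186.63 177.28] 9.35
266 [172.26 172.26] 0.0
306 [184.58 175.57] 9.0
310 [185.98 177.09] 8.9
314 [187.69 178.77] 8.92
258 [np.float64(188.5), np.float64(7.49), np.float64(8.45), np.float64(8.92), np.float64(9.38), np.float64(10.29)]
262 [np.float64(186.5), np.float64(7.67), np.float64(8.59), np.float64(9.08), np.float64(9.55), np.float64(10.48)]
266 [np.float64(184.9), np.float64(7.76), np.float64(8.77), np.float64(9.21), np.float64(9.69), np.float64(10.64)]
306 [np.float64(183.4), np.float64(7.84), np.float64(8.86), np.float64(9.39), np.float64(9.86), np.float64(10.87)]
310 [np.float64(184.6), np.float64(7.78), np.float64(8.84), np.float64(9.3), np.float64(9.82), np.float64(10.77)]
314 [np.float64(186.1), np.float64(7.7), np.float64(8.69), np.float64(9.21), np.float64(9.72), np.float64(10.65)]
```

The rim has shifted up about 9 px in the scene view. That gives a lid angle of about 0.166 rad, or 38 mm at the front, which matches the finger height.

Run:
```python
from h import *
st=ctrl.get_state(); print(st['clock'],st['tcp_pos'],st['force'])
ctrl.hand_in()
```

```text
12.625 [0.55451271 0.05648066 0.19383323] [ 0.50895933 -0.77664123  1.73611515]
the job is handed in; nothing more can be done
```

The lid is open about 38–39 mm at its front edge and held there by the finger. I handed the job in at 12.6 s.

**What I did:** I pressed the catch down to its stop with one finger, about 28 N against the stop. The other finger, 8 mm above the closed lid, trapped the lid as it was released. I then raised both fingers about 20 mm at 8 mm/s, which let the catch go while the lid followed the other finger up.

**Last checks:**
- **Lid angle:** the finger-height geometry gives about 0.17 rad (39 mm). The rim's shift in the scene picture gives about 0.166 rad (38 mm).
- **Hold:** the lid was pushing up on the finger with about 1.8 N, a little under the 2–3 N quoted.
- **Catch:** the finger ended about 12 mm above the catch's resting height. I judged the catch released from that, and did not measure it on its own.
- **Bystanders:** the canister, bowl, measuring cup and paddle look unmoved in the scene picture.
- **Disagreement:** the network's `lid_front` in the last top view was wrong, landing on the measuring cup and the hinge, so I ignored it. In the scene view it was about 2 px off the predicted position.
- **Not seen directly:** I never saw the instant the lid popped. I inferred it from the lid standing slightly raised in the pictures while the catch was still held down.

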